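Pop and open the photometer lid

ROBOT

A 7-joint arm with a two-finger parallel gripper is mounted at the origin on the work surface. World frame = base frame: x ahead of the robot, y to its left, z up, the work surface at z = 0. Lengths are in mm, angles in rad, forces in N, time in s.
With the tool pointing down it reaches from about 425 to 950 mm from the base axis. Payload 4.7 kg.
Tool frame: the origin (TCP) lies on the centre line of the jaws, within the pads' length; the fingertips stand 22 mm ahead of it and the grasp point (between the pads) lies 3 mm ahead of it; z points along the fingers, y is the line along which they close (so a half turn about z gives the same grasp; the last joint's range is limited). The gripper opens to 87 mm and grips with 3 to 60 N. Pads are 19 mm wide; open, the fingers measure 117 mm over their backs; the gripper's body (75 mm by 190 mm) begins 51 mm behind the grasp point.
Start: joints at [1.263, 0.469, -0.049, 1.532, 0.024, 1.141, -0.082], TCP at [185.807, -648.94, 244.573] pointing down, gripper open.
Joint ranges: [-2.59, 2.59], [-0.33, 1.99], [-1.39, 1.29], [0.1, 2.45], [-1.04, 4.18], [0.21, 1.99], [-2.66, 2.66]. Speed limits (rad/s): [2.57, 2.57, 3.14, 3.14, 3.14, 3.14, 3.14].

INTERFACE

Orientations are given as a unit quaternion [x, y, z, w].
In Python, from rig import ctrl gives the robot as it stands.
- The arm moves only by the shell command python3 -m pendant 'ROWS'. ROWS is JSON, a list of rows, each an object of numbers: "x", "y", "z": the shift along the tool's x, y, z in m; "rx", "ry", "rz": the turn, a rotation vector about the tool's x, y, z in rad; "jaw": the gripper command: -1 is fully open, 1 is shut, values between are in proportion. In form: [{"x": .., "y": .., "z": .., "rx": .., "ry": .., "rz": .., "jaw": ..}, ...]. A call has 1 to 20 rows; each row is the pose to reach, as a shift and turn from the pose commanded when the call began, along the tool's axes at that moment; what a row does not reach only later rows make up. A row lasts 1/8 s, in which the tool goes at most 62.5 mm and 10.7 degrees, less where a joint would pass 70% of its speed; a pose out of reach is approached as far as the arm can. A call with a gripper value outside its range is refused whole. The fingers move at their own pace and stop on an object; the grip force is fixed at half the most. Time passes only in rows, so rows that repeat a pose let the fingers close. It gives the time, the measured TCP pose, the force, the opening and the grip force at its end, in the units of the state.
- ctrl.get_state(): the state, without advancing time (a new reading comes with each control period).
- ctrl.grab_frame(name): name is "scene" or "top" or "wrist"; returns the picture (420x560x3 uint8, blue, green, red); there is no depth.
- ctrl.camera_model(name): a dict with "camera_matrix" (3x3 intrinsics, pixels), "rvec" (rotation vector, rad) and "tvec" (3), from world to camera coordinates, as OpenCV has them. Camera axes: x right, y down, z forward; pixel columns grow to the right and rows downward; lengths in mm; the calibration is good to about 2 mm. A picture is of the moment at which its call begins: read the wrist's pose just before it. camera_model takes no time and is no camera call; for the wrist camera it gives the pose at the moment of the call.
- ctrl.finish_job(): hands the job in; it is judged then, once.
The state is a dict: "clock": time; "joint_positions": joint angles; "qd": joint speeds; "joint_torque": joint torques, N m; "eef_pos": TCP position; "tcp_rot": TCP orientation; "wrist_force": force on the tool from outside, world axes, zero at the start; "wrist_torque": the same for the moment, N m; "opening": finger opening in mm; "finger_force": force on a finger pad.
Only numpy, scipy, OpenCV 4.12 (cv2) and the standard library are available. Lean on these libraries where they do the work, as an engineer would, in place of code of your own. Each camera call takes 0.05 s, during which the arm holds its last target. There are 200 camera calls.

TASK

Open the sample chamber of the bench photometer: press down the release tab in front of its lid so that the lid springs up part-way, let go of the tab, then push the lid up and over until it lies fully open against its stop and stays there by itself. Use fingertip touches only, without forcing the mechanism, and leave the cuvette in the chamber, the vial on the housing and the two bottles standing where they are.

Things in the scene. Friction and masses are not known exactly. Their poses are not given: they have to be found in the camera images.
- photometer: Cream bench instrument fixed to the bench, 250 mm deep (x), 260 wide (y). Origin: centre of its underside. x points from its front (tab side, roughly facing the robot) to its back (hinge side), z up. Front 67 mm is a ledge 68 mm high, the rest a deck 90 mm high. Under the lid is a chamber 90 x 100 mm, centred 35 mm to +y, floor 40 mm above the bench. Display and keys on the deck at -y.
- tab_press (a point): Point to press on the release tab: middle of the top face of a grey ribbed key, 46 (x) x 44 (y) x 8 mm, standing over the ledge in front of the lid. The point is 90 mm above the bench when not pressed, and 35 mm in front of the shut lid's front edge. Behind the key a 24 mm wide catch, its top 101 mm above the bench, grips 4 mm over the lid's edge.
- tab (a joint): Release tab, a spring key that slides straight down: 0 as found, in metres, to 0.009 at its hard stop. The catch frees the lid at about 0.005. About 1 N starts it and 5 N holds it fully down. Springs back to 0 when let go.
- lid_edge (a point): Middle of the lid's front edge, half-way through its thickness. The lid is a flat grey plate 6 mm thick, 116 mm wide, 112 mm from hinge line to front edge; shut, it lies on the deck with this point 93 mm above the bench. Axes: x from front edge to hinge, y along the hinge line, z out of the lid's outer (upper) face.
- lid_hinge (a point): Middle of the lid's hinge line, at the back of the lid, 93 mm above the bench. The line runs along the photometer's y; this point, lid_edge and tab_press share one plane square to it.
- lid (a joint): Lid angle (rad): 0 shut and latched. When the tab is pressed a sprung pin lifts it within a second to about 0.9, front edge about 90 mm above the deck, where it rests. 1.57 upright, 1.95 hard stop: fully open. Let go before upright it falls back to the pin, past upright it falls to the stop. Weighs about 0.12 kg, lightly damped: 1 to 2 N at the edge moves it.
- cuvette: Clear plastic cuvette, 12 x 12 x 44 mm, standing loose in its holder in the chamber, its top 4 mm below the deck. Origin: centre of its underside. Leave alone.
- vial: Small brown capped vial, 22 mm across, 40 mm high, standing loose on the deck's front part beside the lid (-y side). Origin: centre of its underside. Leave alone.
- bottle_a: Dark reagent bottle, 62 mm across, 135 mm high, standing on the bench at one side of the photometer. Origin: centre of its underside. Leave alone.
- bottle_b: Dark reagent bottle, 54 mm across, 105 mm high, standing on the bench at the other side of the photometer. Origin: centre of its underside. Leave alone.

How it is judged:
By the outcome, as a careful person would: the job done as asked, in the order asked, and still so for the second after the job is handed in, with the robot touching nothing.
It also fails if it takes over 43 s, if anything falls off the work surface, if the arm or the gripper's body presses on something with over 40 N, if the wrist force passes 120 N, or if a joint passes its speed limit or range.

## Working session

There is one attempt and no reset: what is moved stays moved. The work goes in short steps, Python scripts to look and compute and a shell command to move; the robot and the scene stay as the last step left them, time stands still between calls to the robot, and variables do not carry over. Pictures are saved under pics/ and viewed, at most 10 in all, crops included, and the job is handed in when it is done.

```bash
mkdir -p pics; python3 - <<'E'
from rig import ctrl
import cv2
s=ctrl.get_state();print(s)
for n in("scene","top"):
    cv2.imwrite(f"pics/{n}0.png",ctrl.grab_frame(n));m=ctrl.camera_model(n);print(n,m)
E
```

```text
{'clock': 0.0, 'joint_positions': array([ 1.26309586,  0.46944159, -0.0485919 ,  1.53370587,  0.02411698,
        1.14099588, -0.08228714]), 'qd': array([-0.00023174,  0.00124751,  0.00046456,  0.00131195, -0.00105713,
       -0.0009227 ,  0.00074884]), 'joint_torque': array([ 4.73587133e-04, -5.07969689e+01, -8.05829046e-02, -2.36153376e+01,
       -6.13739365e-02,  3.80671152e-02,  1.64972826e-04]), 'eef_pos': array([ 185.61138753, -648.39223848,  243.49422873]), 'tcp_rot': array([ 9.90295620e-01,  1.38973450e-01, -1.80643337e-04, -9.65450662e-04]), 'wrist_force': array([-0.18857502, -0.14783773,  0.09871419]), 'wrist_torque': array([ 0.01966302, -0.01562746, -0.00883327]), 'finger_force': 0.0, 'opening': 87.25102713752413}
scene {'camera_matrix': array([[529.18394455,   0.        , 281.30398067],
       [  0.        , 529.18394455, 207.02212318],
       [  0.        ,   0.        ,   1.        ]]), 'rvec': array([ 0.69864777,  2.72243326, -0.96433241]), 'tvec': array([ 515.22838822, -176.16115782, 1289.97859416])}
top {'camera_matrix': array([[469.97592968,   0.        , 270.58698162],
       [  0.        , 469.97592968, 207.91883002],
       [  0.        ,   0.        ,   1.        ]]), 'rvec': array([ 2.16161092, -2.12439295,  0.17673402]), 'tvec': array([ -3.48684711, 599.48979633, 944.06940557])}
```

View pics/scene0.png

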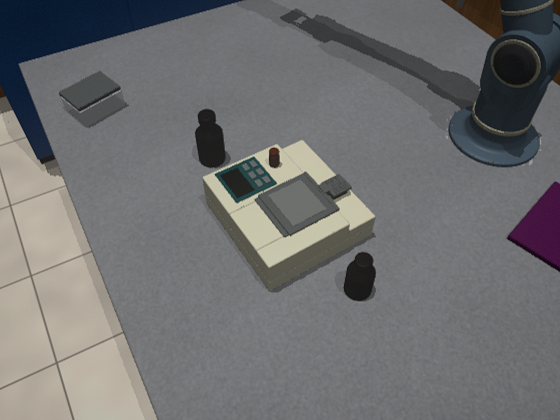

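View pics/top0.png

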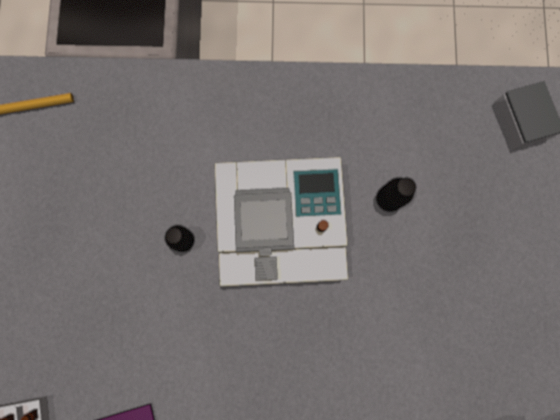

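The scene view shows the photometer with its tab at about (338,186), facing the robot, and the vial beside the lid. In the top view the tab is at (266,269), the lid corners are about (236,250), (293,248), (291,189) and (237,190), the vial is at (322,226), and the bottles are at (180,238) and (396,194).

```bash
cat > h.py <<'E'
from rig import ctrl
import cv2, numpy as np
from scipy.spatial.transform import Rotation as R
def onplane(n,px,z,m=None):
    m=m or ctrl.camera_model(n);r=cv2.Rodrigues(m["rvec"])[0];c=-r.T@m["tvec"]
    p=cv2.undistortPoints(np.array(px,float).reshape(-1,1,2),m["camera_matrix"],None)[:,0]
    d=np.c_[p,np.ones(len(p))]@r
    return c+d*((z-c[2])/d[:,2])[:,None]
E
python3 - <<'E'
from h import *
im=cv2.imread("pics/top0.png")
print("lid",onplane("top",[(236,250),(293,248),(291,189),(237,190)],96).round(1))
print("tab",onplane("top",[(266,269)],90).round(1))
print("ledge front",onplane("top",[(219,287),(347,281)],68).round(1))
print("deck back",onplane("top",[(215,163),(341,157)],90).round(1))
print("vial",onplane("top",[(322,226)],120).round(1))
print("bot",onplane("top",[(175,235),(405,188)],[105,135]).round(1) if 0 else (onplane("top",[(175,235)],105),onplane("top",[(405,188)],135)))
print("scene tab,lid",onplane("scene",[(338,186)],90).round(1))
cv2.imwrite("pics/crop.png",cv2.resize(im[140:300,205:355],None,fx=3.7,fy=3.7,interpolation=cv2.INTER_CUBIC))
E
```

```text
lid [[506.4  74.1  96. ]
 [512.3 -38.4  96. ]
 [631.1 -33.3  96. ]
 [627.   75.5  96. ]]
tab [[470.3  14.2  90. ]]
ledge front [[ 433.5  108.    68. ]
 [ 449.7 -149.6   68. ]]
deck back [[ 683.6  122.4   90. ]
 [ 701.2 -135.7   90. ]]
vial [[554.2 -93.1 120. ]]
bot (array([[533.09082097, 194.00584189, 105.        ]]), array([[ 629.32817717, -252.32186072,  135.        ]]))
scene tab,lid [[470.8  22.2  90. ]]
```

View pics/crop.png

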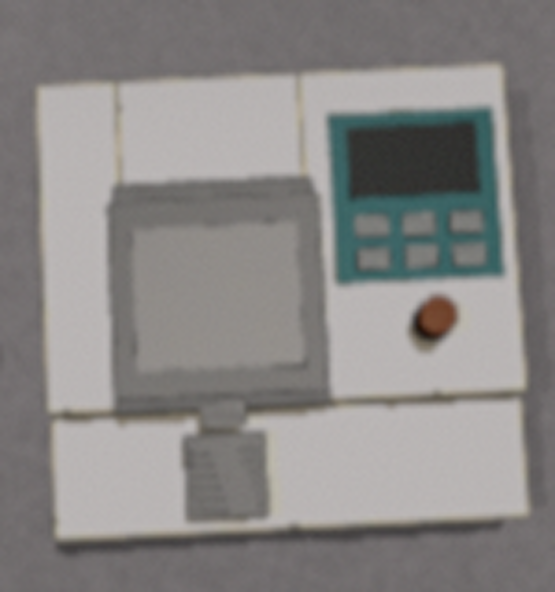

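```bash
cat >> h.py <<'E'
def go(p,yaw=0.066):
    s=ctrl.get_state();r=R.from_quat(s["tcp_rot"])
    T=R.from_matrix(np.array([[np.cos(yaw),np.sin(yaw),0],[np.sin(yaw),-np.cos(yaw),0],[0,0,-1]]).T if 0 else np.c_[[np.cos(yaw),np.sin(yaw),0],[np.sin(yaw),-np.cos(yaw),0],[0,0,-1]])
    return (r.inv().apply(np.array(p)-s["eef_pos"])/1000).round(4),(r.inv()*T).as_rotvec().round(3)
E
python3 - <<'E'
from h import *
s=ctrl.get_state();m=ctrl.camera_model("wrist");r=cv2.Rodrigues(m["rvec"])[0]
print("cam in tool",R.from_quat(s["tcp_rot"]).inv().apply(-r.T@m["tvec"]-s["eef_pos"]))
for p in([480,-350,260],[463,14,240]):print(go(p))
E
```

```text
cam in tool [  77.13226822   -0.58774486 -139.70373932]
(array([ 0.3651, -0.2059, -0.0161]), array([-0.002,  0.   ,  0.213]))
(array([ 0.449 , -0.5605,  0.0046]), array([-0.002,  0.   ,  0.213]))
```

```bash
python3 -m pendant '[{"x":0.365,"y":-0.206,"z":-0.016,"rz":0.213,"jaw":1},{"x":0.365,"y":-0.206,"z":-0.016,"rz":0.213,"jaw":1},{"x":0.365,"y":-0.206,"z":-0.016,"rz":0.213,"jaw":1},{"x":0.365,"y":-0.206,"z":-0.016,"rz":0.213,"jaw":1},{"x":0.365,"y":-0.206,"z":-0.016,"rz":0.213,"jaw":1},{"x":0.365,"y":-0.206,"z":-0.016,"rz":0.213,"jaw":1},{"x":0.365,"y":-0.206,"z":-0.016,"rz":0.213,"jaw":1},{"x":0.449,"y":-0.56,"z":0.005,"rz":0.213,"jaw":1},{"x":0.449,"y":-0.56,"z":0.005,"rz":0.213,"jaw":1},{"x":0.449,"y":-0.56,"z":0.005,"rz":0.213,"jaw":1},{"x":0.449,"y":-0.56,"z":0.005,"rz":0.213,"jaw":1},{"x":0.449,"y":-0.56,"z":0.005,"rz":0.213,"jaw":1},{"x":0.449,"y":-0.56,"z":0.005,"rz":0.213,"jaw":1},{"x":0.449,"y":-0.56,"z":0.005,"rz":0.213,"jaw":1},{"x":0.449,"y":-0.56,"z":0.005,"rz":0.213,"jaw":1},{"x":0.449,"y":-0.56,"z":0.005,"rz":0.213,"jaw":1}]'
python3 - <<'E'
from h import *
s=ctrl.get_state();print(s["eef_pos"],s["joint_positions"],s["clock"],go([463,14,240]))
m=ctrl.camera_model("wrist");cv2.imwrite("pics/w1.png",ctrl.grab_frame("wrist"))
import pickle;pickle.dump(m,open("w1.pkl","wb"))
E
```

```text
[ 185.64942014 -648.45438369  243.60448604] [ 1.2630862   0.46937238 -0.04860219  1.53355571  0.02410536  1.14100299
 -0.08233493] 0.1 (array([ 0.449 , -0.5605,  0.0046]), array([-0.002,  0.   ,  0.213]))$[0]: bad value
```

View pics/w1.png

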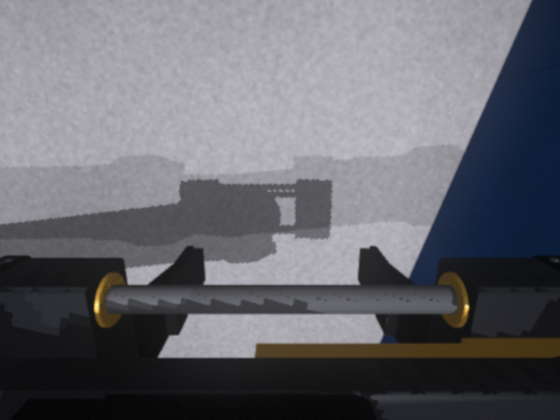

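The call was refused and the arm hasn't moved, so the wrist picture shows only bench and shadow. I'll try again with all the keys filled in.

```bash
python3 -m pendant '[{"x":0.365,"y":-0.206,"z":-0.016,"rx":0,"ry":0,"rz":0.15,"jaw":1}]'; python3 -m pendant --help | head -20
```

```text
clock: 0.28
eef_pos: [224.4, -607.2, 245.8]
tcp_rot: [0.998, 0.057, -0.002, 0.0]
wrist_force: [2.1, -0.4, 1.1]
opening: 82.7
finger_force: 0.0invalid input: not JSON, or not a number
```

```bash
python3 - <<'E'
from h import *
for p in([480,-350,260],[463,14,240]):print(go(p))
E
```

```text
(array([ 0.2832, -0.2263, -0.0152]), array([0.001, 0.003, 0.048]))
(array([ 0.3079, -0.5899,  0.0045]), array([0.001, 0.003, 0.048]))
```

```bash
python3 -m pendant '[{"x":0.283,"y":-0.226,"z":-0.015,"rx":0,"ry":0,"rz":0.05,"jaw":1},{"x":0.283,"y":-0.226,"z":-0.015,"rx":0,"ry":0,"rz":0.05,"jaw":1},{"x":0.283,"y":-0.226,"z":-0.015,"rx":0,"ry":0,"rz":0.05,"jaw":1},{"x":0.283,"y":-0.226,"z":-0.015,"rx":0,"ry":0,"rz":0.05,"jaw":1},{"x":0.283,"y":-0.226,"z":-0.015,"rx":0,"ry":0,"rz":0.05,"jaw":1},{"x":0.283,"y":-0.226,"z":-0.015,"rx":0,"ry":0,"rz":0.05,"jaw":1},{"x":0.308,"y":-0.59,"z":0.005,"rx":0,"ry":0,"rz":0.05,"jaw":1},{"x":0.308,"y":-0.59,"z":0.005,"rx":0,"ry":0,"rz":0.05,"jaw":1},{"x":0.308,"y":-0.59,"z":0.005,"rx":0,"ry":0,"rz":0.05,"jaw":1},{"x":0.308,"y":-0.59,"z":0.005,"rx":0,"ry":0,"rz":0.05,"jaw":1},{"x":0.308,"y":-0.59,"z":0.005,"rx":0,"ry":0,"rz":0.05,"jaw":1},{"x":0.308,"y":-0.59,"z":0.005,"rx":0,"ry":0,"rz":0.05,"jaw":1},{"x":0.308,"y":-0.59,"z":0.005,"rx":0,"ry":0,"rz":0.05,"jaw":1},{"x":0.308,"y":-0.59,"z":0.005,"rx":0,"ry":0,"rz":0.05,"jaw":1}]'
python3 - <<'E'
from h import *
s=ctrl.get_state();print(s["eef_pos"],s["joint_positions"],s["clock"],go([463,14,240]))
m=ctrl.camera_model("wrist");cv2.imwrite("pics/w2.png",ctrl.grab_frame("wrist"))
import pickle;pickle.dump(m,open("w2.pkl","wb"))
E
```

```text
clock: 2.02
eef_pos: [459.2, 19.6, 241.8]
tcp_rot: [0.999, 0.039, -0.0, 0.0]
wrist_force: [1.0, 1.1, 0.1]
opening: 0.8
finger_force: 0.0
[459.23317524  19.56624806 241.8205871 ] [ 0.23048853  0.14325904 -0.40078846  2.00687459  0.06681978  1.0040508
 -1.69482213] 2.025 (array([0.0033, 0.0058, 0.0018]), array([0.001, 0.   , 0.013]))
```

View pics/w2.png

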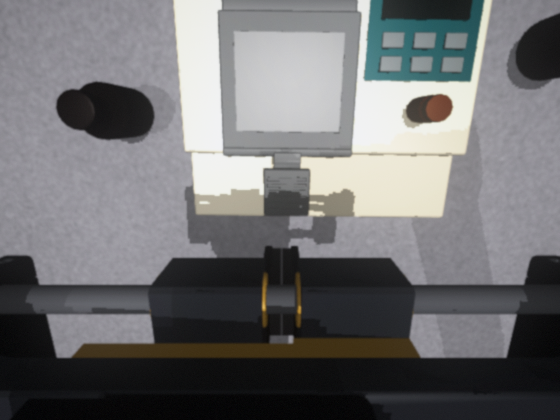

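The wrist view shows the tab at (264–309, 169–215), the lid's front edge from (220,154) to (353,156), and the catch at (287,159).

```bash
python3 - <<'E'
from h import *
import pickle
m=pickle.load(open("w2.pkl","rb"))
print("tab",onplane(0,[(286.5,192),(264,215),(309,215),(286,169)],90,m).round(1))
print("edge",onplane(0,[(220,153),(355,154),(358,12),(220,12)],96,m).round(1))
print("ledge",onplane(0,[(196,215),(444,217)],68,m).round(1))
print("vial",onplane(0,[(438,108)],130,m).round(1))
E
```

```text
tab [[472.2  15.8  90. ]
 [447.8  35.6  90. ]
 [451.2  -7.8  90. ]
 [493.9  18.1  90. ]]
edge [[504.4  78.4  96. ]
 [513.  -42.3  96. ]
 [624.1 -28.6  96. ]
 [615.4  81.1  96. ]]
ledge [[ 435.6  106.8   68. ]
 [ 453.7 -151.    68. ]]
vial [[554.9 -92.  130. ]]
```

```bash
python3 -m pendant '[{"x":0.002,"y":0.0045,"z":0.05,"rx":0,"ry":0.1,"rz":0.01,"jaw":1},{"x":0.002,"y":0.0045,"z":0.09,"rx":0,"ry":0.2,"rz":0.01,"jaw":1},{"x":0.002,"y":0.0045,"z":0.11,"rx":0,"ry":0.2,"rz":0.01,"jaw":1},{"x":0.002,"y":0.0045,"z":0.12,"rx":0,"ry":0.2,"rz":0.01,"jaw":1},{"x":0.002,"y":0.0045,"z":0.12,"rx":0,"ry":0.2,"rz":0.01,"jaw":1},{"x":0.002,"y":0.0045,"z":0.12,"rx":0,"ry":0.2,"rz":0.01,"jaw":1}]'
python3 - <<'E'
from h import *
s=ctrl.get_state();r=R.from_quat(s["tcp_rot"]);print("tip rear corner",s["eef_pos"]+r.apply([-9.5,0,22]),"front",s["eef_pos"]+r.apply([9.5,0,22]),s["wrist_force"],s["joint_positions"])
print("world-down 10mm in tool", r.inv().apply([0,0,-10]))
E
```

```text
clock: 2.82
eef_pos: [462.7, 15.7, 122.8]
tcp_rot: [0.994, 0.034, 0.101, -0.004]
wrist_force: [0.5, -0.5, 0.2]
opening: 0.7
finger_force: 0.0
tip rear corner [457.8602748   15.34683664  99.35296313] front [476.43108594  16.61022644 103.16463204] [ 0.54454436 -0.49695291  0.23000412] [ 0.18811148  0.23518272 -0.36138246  2.25498593  0.21879902  0.47370369
 -1.84386588]
world-down 10mm in tool [-2.00614153e+00  8.89657377e-03  9.79669929e+00]
```

```bash
python3 -m pendant '[{"x":-0.0014,"y":0,"z":0.007,"rx":0,"ry":0,"rz":0,"jaw":1},{"x":-0.002,"y":0,"z":0.010,"rx":0,"ry":0,"rz":0,"jaw":1},{"x":-0.0025,"y":0,"z":0.012,"rx":0,"ry":0,"rz":0,"jaw":1},{"x":-0.003,"y":0,"z":0.014,"rx":0,"ry":0,"rz":0,"jaw":1},{"x":-0.0033,"y":0,"z":0.016,"rx":0,"ry":0,"rz":0,"jaw":1},{"x":-0.0033,"y":0,"z":0.016,"rx":0,"ry":0,"rz":0,"jaw":1},{"x":-0.0033,"y":0,"z":0.016,"rx":0,"ry":0,"rz":0,"jaw":1},{"x":-0.0033,"y":0,"z":0.016,"rx":0,"ry":0,"rz":0,"jaw":1}]'
python3 - <<'E'
from h import *
s=ctrl.get_state();r=R.from_quat(s["tcp_rot"]);print("tip rear",s["eef_pos"]+r.apply([-9.5,0,22]))
a=ctrl.grab_frame("scene");cv2.imwrite("pics/s2.png",cv2.resize(a[110:300,180:400],None,fx=3,fy=3))
E
```

```text
clock: 3.82
eef_pos: [462.1, 15.9, 105.9]
tcp_rot: [0.994, 0.034, 0.1, -0.004]
wrist_force: [1.3, -0.6, 4.5]
opening: 0.5
finger_force: 2.0
tip rear [457.14610678  15.55762514  82.41396761]
```

View pics/s2.png

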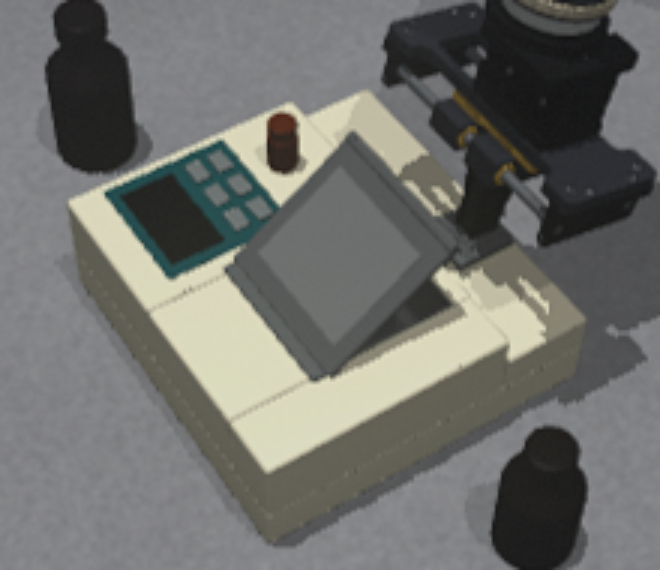

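The lid has sprung to its part-open angle, with its edge corners at crop (352,133) and (468,250). The vial and bottles haven't moved. Next I release the tab by going straight up.

```bash
python3 -m pendant '[{"x":0.002,"y":0,"z":-0.01,"rx":0,"ry":0,"rz":0,"jaw":1},{"x":0.005,"y":0,"z":-0.025,"rx":0,"ry":0,"rz":0,"jaw":1},{"x":0.01,"y":0,"z":-0.05,"rx":0,"ry":-0.1,"rz":0,"jaw":1},{"x":0.016,"y":0,"z":-0.079,"rx":0,"ry":-0.2,"rz":0,"jaw":1},{"x":0.016,"y":0,"z":-0.079,"rx":0,"ry":-0.2,"rz":0,"jaw":1},{"x":0.016,"y":0,"z":-0.079,"rx":0,"ry":-0.2,"rz":0,"jaw":1}]'
python3 - <<'E'
from h import *
s=ctrl.get_state();print(s["joint_positions"])
for x in(525,625,645):print(x,go([x,16+(x-465)*.07,187]))
E
```

```text
clock: 4.62
eef_pos: [459.9, 15.7, 185.3]
tcp_rot: [0.999, 0.035, -0.001, -0.0]
wrist_force: [0.7, -0.6, 0.1]
opening: 0.7
finger_force: 0.0
[ 0.23065929  0.21694228 -0.40470359  2.070683    0.10896384  0.87645581
 -1.73731473]
525 (array([ 0.0652,  0.    , -0.0019]), array([-0.001,  0.003,  0.003]))
625 (array([ 0.1655, -0.    , -0.0022]), array([-0.001,  0.003,  0.003]))
645 (array([ 0.1855, -0.    , -0.0022]), array([-0.001,  0.003,  0.003]))
```

```bash
python3 -m pendant '[{"x":0.03,"y":0,"z":-0.001,"rx":0,"ry":0,"rz":0,"jaw":1},{"x":0.055,"y":0,"z":-0.002,"rx":0,"ry":0,"rz":0,"jaw":1},{"x":0.065,"y":0,"z":-0.002,"rx":0,"ry":0,"rz":0,"jaw":1},{"x":0.071,"y":0,"z":-0.002,"rx":0,"ry":0,"rz":0,"jaw":1},{"x":0.077,"y":0,"z":-0.002,"rx":0,"ry":0,"rz":0,"jaw":1},{"x":0.083,"y":0,"z":-0.002,"rx":0,"ry":0,"rz":0,"jaw":1},{"x":0.089,"y":0,"z":-0.002,"rx":0,"ry":0,"rz":0,"jaw":1},{"x":0.095,"y":0,"z":-0.002,"rx":0,"ry":0,"rz":0,"jaw":1},{"x":0.10,"y":0,"z":-0.002,"rx":0,"ry":0,"rz":0,"jaw":1},{"x":0.10,"y":0,"z":-0.002,"rx":0,"ry":0,"rz":0,"jaw":1}]'
python3 - <<'E'
from h import *
a=ctrl.grab_frame("scene");cv2.imwrite("pics/s3.png",cv2.resize(a[80:300,180:400],None,fx=2.7,fy=2.7))
E
```

```text
clock: 5.88
eef_pos: [561.9, 22.7, 188.1]
tcp_rot: [0.999, 0.034, 0.0, -0.001]
wrist_force: [-0.6, 0.1, 0.2]
opening: 0.7
finger_force: 0.1
```

View pics/s3.png

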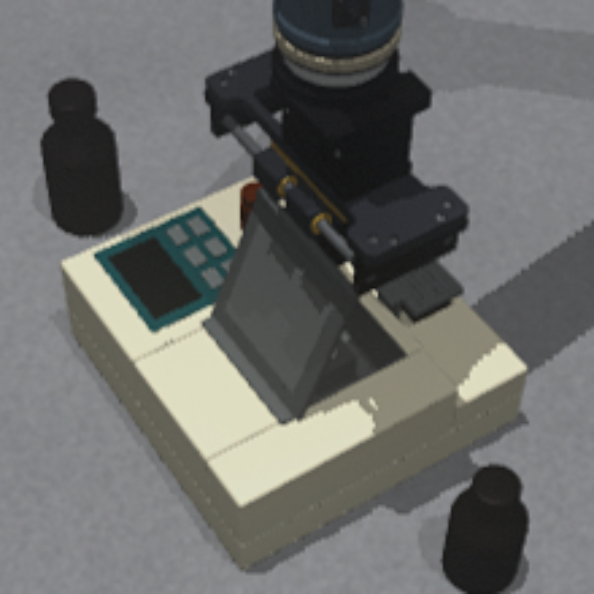

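The lid is leaning on the fingertips and steepening, and the body is clear above its edge. I'll keep pushing past upright.

```bash
python3 -m pendant '[{"x":0.006,"y":0,"z":0,"rx":0,"ry":0,"rz":0,"jaw":1},{"x":0.012,"y":0,"z":0,"rx":0,"ry":0,"rz":0,"jaw":1},{"x":0.018,"y":0,"z":0,"rx":0,"ry":0,"rz":0,"jaw":1},{"x":0.024,"y":0,"z":0,"rx":0,"ry":0,"rz":0,"jaw":1},{"x":0.03,"y":0,"z":0,"rx":0,"ry":0,"rz":0,"jaw":1},{"x":0.036,"y":0,"z":0,"rx":0,"ry":0,"rz":0,"jaw":1},{"x":0.041,"y":0,"z":0,"rx":0,"ry":0,"rz":0,"jaw":1},{"x":0.046,"y":0,"z":0,"rx":0,"ry":0,"rz":0,"jaw":1},{"x":0.051,"y":0,"z":0,"rx":0,"ry":0,"rz":0,"jaw":1},{"x":0.056,"y":0,"z":0,"rx":0,"ry":0,"rz":0,"jaw":1},{"x":0.06,"y":0,"z":0,"rx":0,"ry":0,"rz":0,"jaw":1},{"x":0.064,"y":0,"z":0,"rx":0,"ry":0,"rz":0,"jaw":1},{"x":0.064,"y":0,"z":0,"rx":0,"ry":0,"rz":0,"jaw":1},{"x":0.064,"y":0,"z":0,"rx":0,"ry":0,"rz":0,"jaw":1}]'
python3 - <<'E'
from h import *
a=ctrl.grab_frame("scene");cv2.imwrite("pics/s4.png",cv2.resize(a[80:300,180:400],None,fx=2.7,fy=2.7))
E
```

```text
clock: 7.68
eef_pos: [625.1, 27.1, 188.2]
tcp_rot: [0.999, 0.034, -0.0, -0.0]
wrist_force: [0.1, -0.5, -0.2]
opening: 0.4
finger_force: 0.0
```

View pics/s4.png

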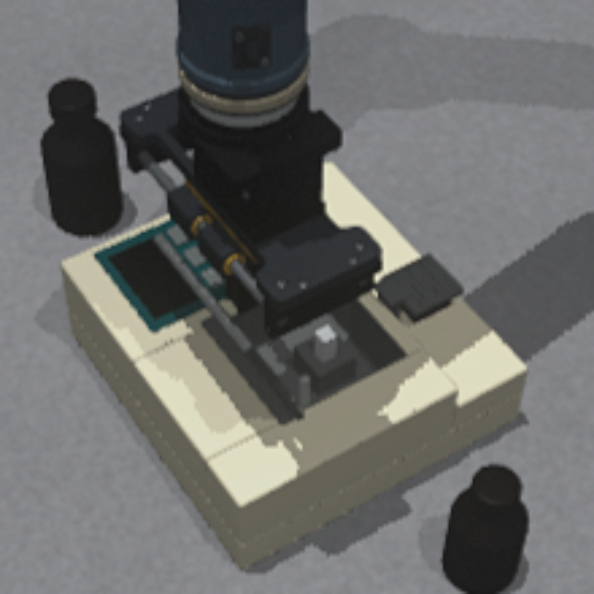

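The lid now appears edge-on, tilted past upright and clear of the fingers, and the cuvette is standing in the chamber. I'll back off and check.

```bash
python3 -m pendant '[{"x":-0.03,"y":0,"z":0,"rx":0,"ry":0,"rz":0,"jaw":1},{"x":-0.08,"y":0,"z":-0.02,"rx":0,"ry":0,"rz":0,"jaw":1},{"x":-0.13,"y":0,"z":-0.06,"rx":0,"ry":0,"rz":0,"jaw":1},{"x":-0.16,"y":0,"z":-0.08,"rx":0,"ry":0,"rz":0,"jaw":1},{"x":-0.16,"y":0,"z":-0.08,"rx":0,"ry":0,"rz":0,"jaw":1},{"x":-0.16,"y":0,"z":-0.08,"rx":0,"ry":0,"rz":0,"jaw":1},{"x":-0.16,"y":0,"z":-0.08,"rx":0,"ry":0,"rz":0,"jaw":1},{"x":-0.16,"y":0,"z":-0.08,"rx":0,"ry":0,"rz":0,"jaw":1}]'
python3 - <<'E'
from h import *
a=cv2.resize(ctrl.grab_frame("scene")[90:300,180:400],(400,380));b=cv2.resize(ctrl.grab_frame("top")[120:310,150:420],(400,380))
cv2.imwrite("pics/s5.png",np.hstack([a,b]))
E
```

```text
clock: 8.72
eef_pos: [465.9, 16.1, 267.3]
tcp_rot: [0.999, 0.035, -0.001, -0.001]
wrist_force: [-0.2, 0.0, -0.5]
opening: 0.6
finger_force: 0.0
```

View pics/s5.png

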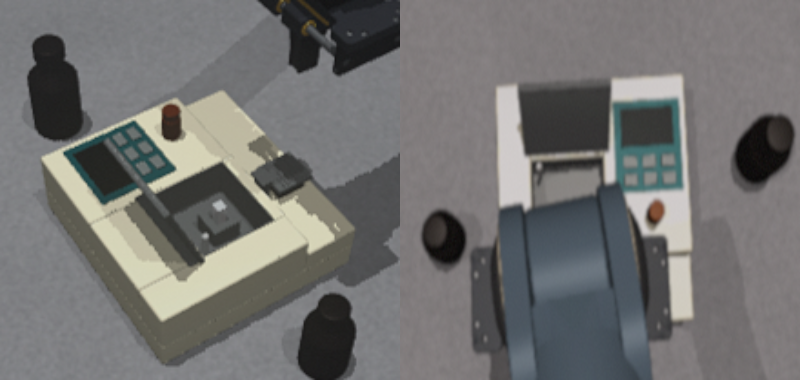

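The lid rests tilted back past upright in both views: edge-on in the scene view, and in the top view leaning back over the rear deck at (565,118). The tab is up, the cuvette, vial and bottles are in place, and the robot is clear.

```bash
python3 -c "
from rig import ctrl
print(ctrl.finish_job())"
```

```text
the job is handed in; nothing more can be done
None
```

The photometer lid is fully open and staying there by itself; the tab has sprung back, nothing else moved, and the job was handed in at about 9 s of the 43 s allowed.

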